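# Turn over a bracket plate with a lifter

### The arm

A 6-joint arm with a two-finger parallel gripper is mounted at the origin on the work surface. World frame = base frame: x ahead of the robot, y to its left, z up, the work surface at z = 0. Lengths are in m, angles in degrees, forces in N, time in s.
With the tool pointing down it reaches from about 0.4 to 0.825 m from the base axis. Payload 7 kg.
Tool frame: the origin (TCP) lies on the front face of the gripper's body, between the roots of the fingers; the fingertips stand 66 mm ahead of it and the grasp point (between the pads) lies 47 mm ahead of it (ctrl.grasp_offset is the z of the grasp point in the tool frame, in m); z points along the fingers, y is the direction in which the jaws open and shut (so a half turn about z gives the same grasp; the last joint's range is limited). The gripper opens to 88 mm and grips with 3 to 60 N. Pads are 19 mm wide; open, the fingers measure 130 mm over their backs; the gripper's body (78 mm by 193 mm) begins 47 mm behind the grasp point.
Start: joints at [88.299, 20.546, 0.682, 0, -70.136, -16.507], TCP at [0.211, 0.641, 0.292] pointing down, gripper open.
Joint ranges: [-176.03, 176.03], [-82.01, 121.73], [-58.28, 71.71], [-173.87, 95.51], [-174.79, -0.11], [-173.66, 173.66]. Speed limits (degrees/s): [136.94, 136.94, 172.46, 180, 180, 180].

### API

Orientations are given as [roll, pitch, yaw] about the fixed x, y, z axes, in that order (R = Rz(yaw) Ry(pitch) Rx(roll)).
In Python, from plant import ctrl gives the robot as it stands.
- The arm moves only by the shell command python3 -m creep 'ROWS'. ROWS is JSON, a list of rows, each a list of 7 numbers: the turn, a rotation vector about the tool's x, y, z in rad, then the shift along the tool's x, y, z in m, then the opening, from 0 (shut) to 1 (fully open). In form: [[wx, wy, wz, dx, dy, dz, grip], ...]. A call has 1 to 12 rows; each row is the pose to reach, as a shift and turn from the pose commanded when the call began, along the tool's axes at that moment; what a row does not reach only later rows make up. A row lasts 1/12 s, in which the tool goes at most 41.7 mm and 7.16 degrees, less where a joint would pass 70% of its speed; a pose out of reach is approached as far as the arm can. A call with a gripper value outside its range is refused whole. The fingers move at their own pace and stop on an object; the grip force is fixed at half the most. Time passes only in rows, so rows that repeat a pose let the fingers close. It gives the time, the measured TCP pose, the force and the opening at its end, in the units of the state.
- ctrl.get_obs(): the state, without advancing time (a new reading comes with each control period).
- ctrl.snapshot(name): name is "side" or "top" or "wrist"; returns the picture (480x640x3 uint8, blue, green, red); there is no depth.
- ctrl.camera_model(name): a dict with "K" (3x3 intrinsics, pixels), "rvec" (rotation vector, rad) and "tvec" (3), from world to camera coordinates, as OpenCV has them. Camera axes: x right, y down, z forward; pixel columns grow to the right and rows downward; lengths in m; the calibration is good to about 2 mm. A picture is of the moment at which its call begins: read the wrist's pose just before it. camera_model takes no time and is no camera call; for the wrist camera it gives the pose at the moment of the call.
- ctrl.close_job(): hands the job in, once; it reports no verdict.
The state is a dict: "clock": time; "joint_pos": joint angles; "qvel": joint speeds; "tau": joint torques, N m; "tool_pos": TCP position; "orientation": TCP orientation; "force": force on the tool from outside, world axes, zero at the start; "moment": the same for the moment, N m; "opening": finger opening in m.
Only numpy, scipy, OpenCV 4.12 (cv2) and the standard library are available. Lean on these libraries where they do the work, as an engineer would, in place of code of your own. Each camera call takes 0.05 s, during which the arm holds its last target.

### The job

Two bracket plates wait on turning stands; turn over the one with two holes: pick up the flat-bladed lifter, slide its blade under the plate's overhanging edge and tip the plate over the step, so that it ends upside down, flat on the rubber-topped raised bed of the same stand. Touch that plate with the lifter only, never with the gripper, because it has been cleaned for bonding, and leave the plate with one hole where it is. Then lay the lifter down flat on the bench and let go of it.

Things in the scene. Friction and masses are not known exactly. Their poses are not given: they have to be found in the camera images.
- plate: Plate to turn: aluminium, 90 x 60 x 6 mm, 90 g, two 18 mm holes 28 mm apart across its width. Origin: centre of the face that is underneath at the start (two dark primer bands along its long sides); x along the 90 mm length, y width, z through the plate (up at the start, down once turned). Lies on its stand's low part, x along the stand's x, far end 1 to 3 mm from the step.
- stand: Fixed grey stand of the two-hole plate, 76 mm wide. Origin: at bench level under the step; x away from the robot, z up. Low part x -55 to 0 mm, top 25 mm high; the plate spans x -92 to -2, its near 37 mm overhanging, free below. 12 mm step at x = 0 stops its far end. Black raised bed x 0 to 105, top 37 mm high, 8 mm lip at its end. Raised past upright, the plate falls over on to the bed.
- lifter: Lifter lying on the bench, 120 g: black handle block (x -45 to 30 mm, 20 mm wide, 36 mm high) and ahead of it a flat steel blade 34 mm wide, 3 mm thick, level with the handle's underside, tip at x = 95 mm. Origin: on the underside, at the place to grip; x towards the tip, z up. A scriber with the same handle but a thin round shaft lies on the other side; not needed.
- plate_b: The other plate, to be left alone: same size and metal but one 28 mm hole in its middle, on an identical second stand beside the first (left and right vary). Origin: centre of its underside.
Things that resemble listed ones, but are neither listed nor needed, are in the scene too. Leave any blue or red look-alike of the lifter alone.

How it is judged (in metres and radians):
On the way:
1. the lifter, under the plate, has raised it by more than 30 degrees (angle between plate's own z axis and vertical between 0.53 and 2 rad and contact force between lifter and plate above 0.05 N), for 0.1 s.
At the end, for the whole second after the job is handed in: Two-hole plate upside down (10 deg) and at rest on its stand's raised bed, centre 8-80 mm past the step and within 25 mm of the centre line; lifter flat on the bench (10 deg, under 10 mm up), at rest, off the plate; one-hole plate within 15 mm of its start (angle between plate's own z axis and vertical above 2.96 rad and x of plate in the frame of stand between 0.008 and 0.08 m and y of plate in the frame of stand between -0.025 and 0.025 m and z of plate in the frame of stand between 0.037 and 0.049 m and linear speed of each of plate, lifter below 0.02 m/s and angle between lifter's own z axis and vertical below 0.17 rad and height (world z) of lifter below 0.01 m and contact force between lifter and plate below 0.02 N and distance of plate_b from where it was at the start of the episode below 0.015 m); the robot touches nothing.
It fails at once if the gripper or arm touches the two-hole plate (contact force between any of the fingers, the arm and plate above 0.3 N).
It fails at once if the one-hole plate is moved by more than 15 mm (distance of plate_b from where it was at the start of the episode above 0.015 m).
It also fails if it takes over 54 s, if anything falls off the work surface, if the arm or the gripper's body presses on something with over 40 N, if the wrist force passes 120 N, or if a joint passes its speed limit or range.

## Working session

There is one attempt and no reset: what is moved stays moved. The work goes in short steps, Python scripts to look and compute and a shell command to move; the robot and the scene stay as the last step left them, time stands still between calls to the robot, and variables do not carry over. Pictures are saved under pics/ and viewed, and the job is handed in when it is done.

```bash
ls; mkdir -p pics; python3 - <<'E'
from plant import ctrl
import cv2
for n in ("top","side","wrist"):
    print(n,ctrl.camera_model(n)); cv2.imwrite(f"pics/{n}0.png",ctrl.snapshot(n))
print(ctrl.get_obs(), ctrl.grasp_offset)
E
```

```text
pics
top {'K': array([[437.65197681,   0.        , 321.44185718],
       [  0.        , 437.65197681, 240.92595065],
       [  0.        ,   0.        ,   1.        ]]), 'rvec': array([ 2.14132549, -2.14821518,  0.16152205]), 'tvec': array([-0.06772514,  0.4881705 ,  0.96614564])}
side {'K': array([[587.47011923,   0.        , 313.15914124],
       [  0.        , 587.47011923, 232.47238255],
       [  0.        ,   0.        ,   1.        ]]), 'rvec': array([ 2.13959711, -0.51538167,  0.24805878]), 'tvec': array([-0.45906265,  0.13347475,  1.30378546])}
wrist {'K': array([[398.11258732,   0.        , 312.78064341],
       [  0.        , 398.11258732, 238.31302268],
       [  0.        ,   0.        ,   1.        ]]), 'rvec': array([-1.74395646,  2.41116172,  0.30753733]), 'tvec': array([ 0.67359795, -0.03215801,  0.39080495])}
{'clock': 0.15, 'joint_pos': array([ 8.82982875e+01,  2.05815340e+01,  6.47781318e-01, -1.22331974e-02,
       -7.01356901e+01, -1.65058163e+01]), 'qvel': array([-0.03576051, -0.14433679,  0.1348708 ,  0.10990913,  0.02224674,
        0.05739496]), 'tau': array([-1.04490889e-03, -5.83276641e+01,  2.93291420e+01,  7.00119674e+00,
        8.77885264e-03, -1.05330878e-04]), 'tool_pos': array([0.21086366, 0.64093917, 0.29146562]), 'orientation': array([ 1.79930151e+02, -8.70334037e-03, -1.82116872e+01]), 'force': array([-0.05062846, -0.0123083 ,  0.16058114]), 'moment': array([ 0.01607573, -0.01905521,  0.02733929]), 'opening': 0.08793432132178902} 0.0468
```

View pics/top0.png

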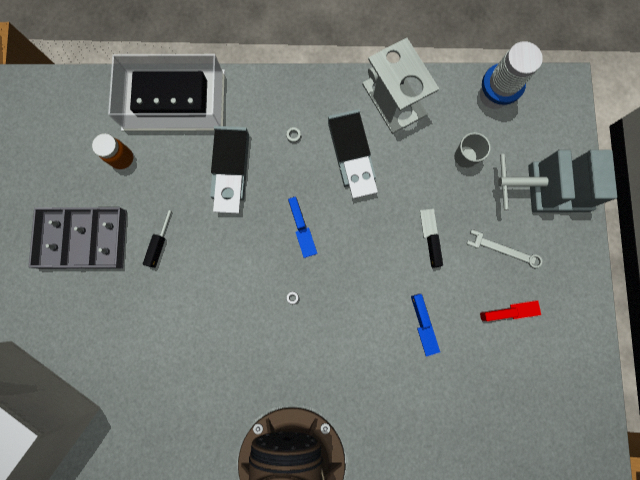

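View pics/side0.png

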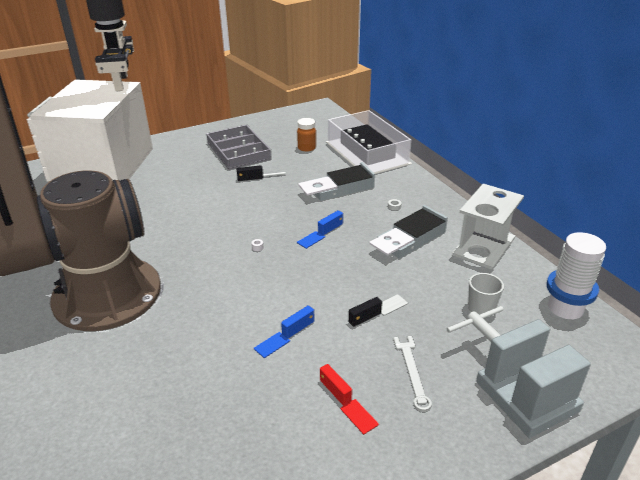

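View pics/wrist0.png

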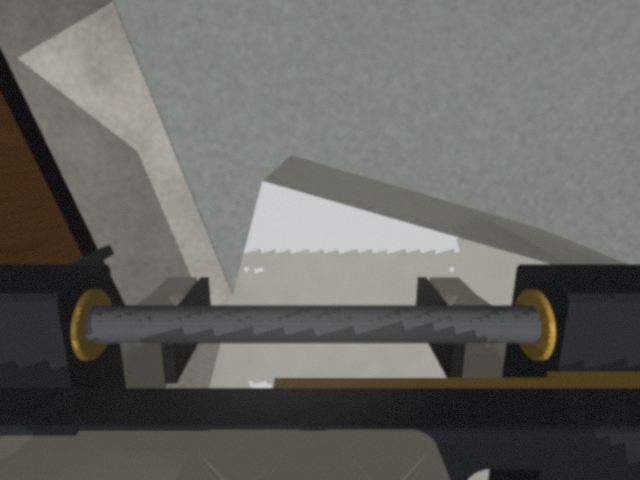

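Top view: two-hole plate at (360,177), on the stand with its bed at (350,137). The one-hole plate is at (228,193). Lifter candidates are black at (432,238) with a wide flat pale blade, black at (156,240) with a thin round shaft (the scriber), and blue (302,228), blue (425,325) and red (511,311) look-alikes. The black one at (432,238) fits the description; I'll confirm it in a crop.

```bash
python3 - <<'E'
import cv2,numpy as np
t=cv2.imread("pics/top0.png")
a=cv2.resize(t[100:210,320:400],None,fx=6,fy=6,interpolation=cv2.INTER_CUBIC)[:600]
b=cv2.resize(t[200:275,400:460],None,fx=8,fy=8,interpolation=cv2.INTER_CUBIC)
cv2.imwrite("pics/c1.png",cv2.resize(t[105:205,320:400],None,fx=6,fy=6,interpolation=cv2.INTER_CUBIC));cv2.imwrite("pics/c2.png",b)
s=cv2.imread("pics/side0.png")
cv2.imwrite("pics/c3.png",cv2.resize(s[200:330,340:460],None,fx=4,fy=4,interpolation=cv2.INTER_CUBIC))
E
```

```text
(no output)
```

View pics/c1.png

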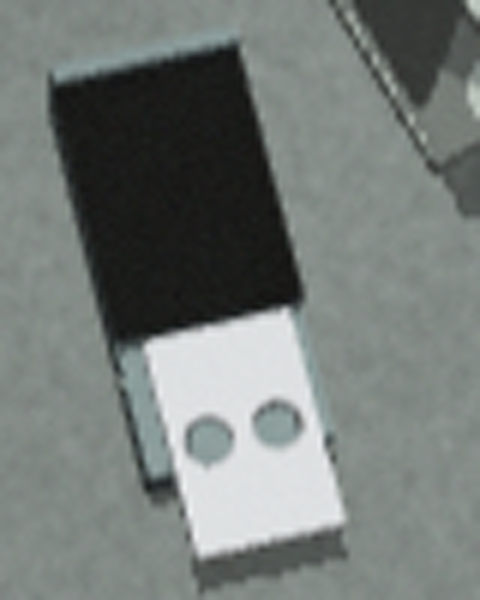

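View pics/c2.png

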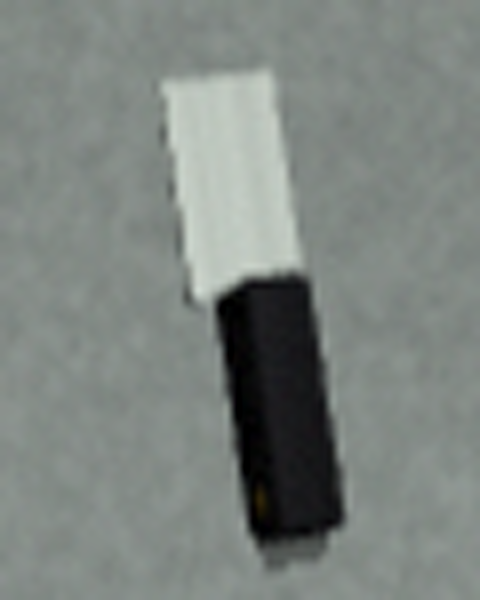

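View pics/c3.png

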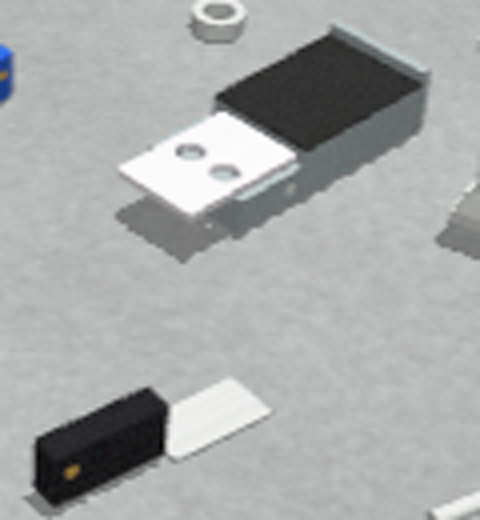

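```bash
cat > h.py <<'E'
import numpy as np,cv2
from plant import ctrl
def w(name,u,v,z,m=None):
    m=m or ctrl.camera_model(name); K,R,t=m["K"],cv2.Rodrigues(m["rvec"])[0],m["tvec"]
    d=R.T@np.linalg.inv(K)@[u,v,1.]; c=-R.T@t
    return c+d*(z-c[2])/d[2]
def px(name,P,m=None):
    m=m or ctrl.camera_model(name)
    return cv2.projectPoints(np.atleast_2d(np.float64(P)),m["rvec"],m["tvec"],m["K"],None)[0][:,0]
E
python3 - <<'E'
from h import *
np.set_printoptions(precision=4,suppress=True)
def c(pts,s,ox,oy,z,name="top"): return np.array([w(name,(a+.5)/s-.5+ox,(b+.5)/s-.5+oy,z) for a,b in pts])
def show(n,P):
    print(n);print(P[:,:2]);print("sides",np.linalg.norm(np.roll(P,-1,0)-P,axis=1),"ctr",P.mean(0),
     "yaw",np.degrees(np.arctan2(*(P[1]-P[0])[[1,0]])))
show("plate top nr->far",c([(200,557),(145,345),(290,308),(345,518)],6,320,105,.031))
show("bed",c([(118,343),(52,90),(240,50),(300,302)],6,320,105,.037))
show("blade tipL,R",c([(163,82),(270,70)],8,400,200,.003))
show("handle",c([(272,538),(257,288),(308,278),(343,525)],8,400,200,.036))
show("plate side",c([(190,216),(298,157),(225,113),(118,170)],4,340,200,.031,"side"))
show("blade side tipL,R",c([(233,377),(271,411)],4,340,200,.003,"side"))
show("handle side",c([(37,438),(150,388),(167,402),(52,455)],4,340,200,.036,"side"))
E
```

```text
plate top nr->far
[[ 0.5914 -0.1432]
 [ 0.6773 -0.1227]
 [ 0.6924 -0.1803]
 [ 0.6069 -0.2001]]
sides [0.0883 0.0594 0.0878 0.0589] ctr [ 0.642  -0.1616  0.031 ] yaw 13.420980675544579
bed
[[ 0.6762 -0.1118]
 [ 0.7809 -0.0865]
 [ 0.7976 -0.1617]
 [ 0.6927 -0.1836]]
sides [0.1078 0.077  0.1071 0.0736] ctr [ 0.7368 -0.1359  0.037 ] yaw 13.576437956482227
blade tipL,R
[[ 0.5676 -0.3054]
 [ 0.5711 -0.3376]]
sides [0.0324 0.0324] ctr [ 0.5693 -0.3215  0.003 ] yaw -83.66107599441997
handle
[[ 0.4277 -0.3239]
 [ 0.4997 -0.3225]
 [ 0.5025 -0.3373]
 [ 0.4314 -0.3442]]
sides [0.072  0.015  0.0715 0.0207] ctr [ 0.4653 -0.332   0.036 ] yaw 1.0640214111805337
plate side
[[ 0.6038 -0.2019]
 [ 0.6918 -0.1829]
 [ 0.6786 -0.1243]
 [ 0.5903 -0.1443]]
sides [0.09   0.0601 0.0906 0.0592] ctr [ 0.6411 -0.1634  0.031 ] yaw 12.16329301796292
blade side tipL,R
[[ 0.5678 -0.3047]
 [ 0.5707 -0.3371]]
sides [0.0325 0.0325] ctr [ 0.5693 -0.3209  0.003 ] yaw -84.95022772961161
handle side
[[ 0.4309 -0.3281]
 [ 0.502  -0.3223]
 [ 0.5041 -0.3356]
 [ 0.4314 -0.3425]]
sides [0.0713 0.0135 0.0729 0.0144] ctr [ 0.4671 -0.3321  0.036 ] yaw 4.732161704594945
```

```bash
cat >> h.py <<'E'
from scipy.spatial.transform import Rotation as Ro
def rel(target,rpy):
    """shift/turn in tool axes from measured pose to TCP target, rpy deg"""
    o=ctrl.get_obs(); R=Ro.from_euler('xyz',o["orientation"],degrees=True)
    T=Ro.from_euler('xyz',rpy,degrees=True)
    print("turn",np.round((R.inv()*T).as_rotvec(),3),"shift",np.round(R.inv().apply(np.array(target)-o["tool_pos"]),4))
E
python3 - <<'E'
from h import *
o=ctrl.get_obs();R=Ro.from_euler('xyz',o["orientation"],degrees=True)
m=ctrl.camera_model("wrist");Rc=cv2.Rodrigues(m["rvec"])[0];c=-Rc.T@m["tvec"]
print("cam in tool",R.inv().apply(c-o["tool_pos"]), R.inv().apply(Rc.T[:,2]))
rel((.50,.32,.27),(180,0,-68)); rel((.58,-.08,.27),(180,0,-125)); rel((.475,-.33,.22),(180,0,-174.5))
E
```

```text
cam in tool [ 0.06762679  0.00075782 -0.09410247] [-2.52044845e-01 -2.76296639e-04  9.67715516e-01]
turn [ 0.001 -0.001  0.869] shift [0.375  0.2145 0.0218]
turn [ 1.000e-03 -1.000e-03  1.864e+00] shift [0.576  0.5694 0.0222]
turn [ 0.000e+00 -2.000e-03  2.728e+00] shift [0.5543 0.8397 0.0726]
```

```bash
python3 -m creep '[[0,0,0.08,0.035,0.02,0.002,1],[0,0,0.16,0.07,0.04,0.004,1],[0,0,0.24,0.105,0.06,0.006,1],[0,0,0.32,0.14,0.08,0.008,1],[0,0,0.4,0.175,0.1,0.01,1],[0,0,0.48,0.21,0.12,0.012,1],[0,0,0.56,0.245,0.14,0.014,1],[0,0,0.64,0.28,0.16,0.016,1],[0,0,0.72,0.31,0.18,0.018,1],[0,0,0.8,0.34,0.2,0.02,1],[0,0,0.87,0.375,0.215,0.022,1]]'
python3 - <<'E'
from h import *
rel((.58,-.08,.27),(180,0,-125)); rel((.475,-.33,.22),(180,0,-174.5))
E
```

```text
clock: 1.07
tool_pos: [0.5002, 0.3178, 0.2702]
orientation: [180.0, 0.0, -68.3]
force: [-0.5, 0.8, 0.4]
opening: 0.0877
turn [0.   0.   0.99] shift [3.991e-01 7.300e-02 1.000e-04]
turn [ 0.    -0.     1.854] shift [0.5925 0.263  0.0501]
```

```bash
python3 -m creep '[[0,0,0.09,0.036,0.007,0,1],[0,0,0.18,0.072,0.013,0,1],[0,0,0.27,0.108,0.02,0,1],[0,0,0.36,0.144,0.026,0,1],[0,0,0.45,0.18,0.033,0,1],[0,0,0.54,0.216,0.04,0,1],[0,0,0.63,0.252,0.046,0,1],[0,0,0.72,0.288,0.053,0,1],[0,0,0.81,0.324,0.06,0,1],[0,0,0.9,0.362,0.066,0,1],[0,0,0.99,0.399,0.073,0,1]]'
python3 - <<'E'
from h import *
rel((.475,-.33,.22),(180,0,-174.5))
E
```

```text
clock: 1.98
tool_pos: [0.5814, -0.0794, 0.2702]
orientation: [180.0, 0.0, -125.0]
force: [0.7, 1.1, -0.4]
opening: 0.0878
turn [0.    0.    0.864] shift [ 0.2663 -0.0567  0.0501]
```

```bash
python3 -m creep '[[0,0,0.08,0.024,-0.005,0.005,1],[0,0,0.16,0.048,-0.01,0.01,1],[0,0,0.24,0.072,-0.015,0.015,1],[0,0,0.32,0.096,-0.02,0.02,1],[0,0,0.4,0.12,-0.025,0.025,1],[0,0,0.48,0.144,-0.03,0.03,1],[0,0,0.56,0.17,-0.036,0.035,1],[0,0,0.64,0.2,-0.042,0.04,1],[0,0,0.72,0.225,-0.048,0.045,1],[0,0,0.8,0.25,-0.053,0.05,1],[0,0,0.864,0.266,-0.057,0.05,1],[0,0,0.864,0.266,-0.057,0.05,1]]'
python3 - <<'E'
from h import *
o=ctrl.get_obs(); print(o["joint_pos"]); m=ctrl.camera_model("wrist")
print(m); cv2.imwrite("pics/w1.png",ctrl.snapshot("wrist"))
c,s=np.cos(np.radians(5.5)),np.sin(np.radians(5.5))
L=lambda x,y,z:[.4747+c*x-s*y,-.3303+s*x+c*y,z]
print(px("wrist",[L(.095,.017,.003),L(.095,-.017,.003),L(.03,.01,.036),L(.03,-.01,.036),L(-.045,.01,.036),L(-.045,-.01,.036)],m))
np.savez("w1.npz",**m)
E
```

```text
clock: 2.98
tool_pos: [0.4749, -0.3308, 0.2194]
orientation: [180.0, -0.1, -174.6]
force: [-0.4, -0.5, 0.9]
opening: 0.0876
[-1.54977456e+01  1.49292217e+01 -1.74513155e+01  1.12880149e-02
 -5.77137689e+01 -6.91488428e+01]
{'K': array([[398.11258732,   0.        , 312.78064341],
       [  0.        , 398.11258732, 238.31302268],
       [  0.        ,   0.        ,   1.        ]]), 'rvec': array([-1.99311624, -2.18769528, -0.27831589]), 'tvec': array([ 0.37407838, -0.44125444,  0.21046438])}
[[334.17830511 330.98774896]
 [294.51894719 331.10719039]
 [327.9722614  271.95248402]
 [300.8084422  272.03391882]
 [328.69633743 168.87852931]
 [299.67896036 168.96482356]]
```

View pics/w1.png

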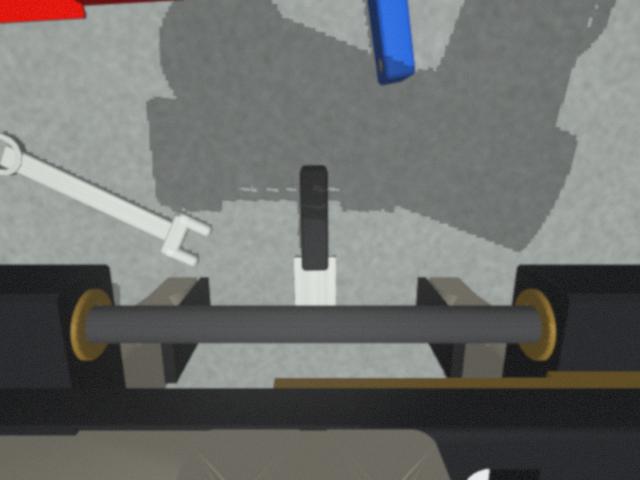

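```bash
python3 -m creep '[[0,0,0,0,0,0.035,1],[0,0,0,0,0,0.07,1],[0,0,0,0,0,0.1,1],[0,0,0,0,0,0.12,1],[0,0,0,0,0,0.135,1],[0,0,0,0,0,0.144,1],[0,0,0,0,0,0.148,1],[0,0,0,0,0,0.148,1]]'; python3 -m creep '[[0,0,0,0,0,0,0.5],[0,0,0,0,0,0,0.2],[0,0,0,0,0,0,0],[0,0,0,0,0,0,0],[0,0,0,0,0,0,0],[0,0,0,0,0,0,0],[0,0,0,0,0,0,0],[0,0,0,0,0,0,0]]'
```

```text
clock: 3.7
tool_pos: [0.4766, -0.3281, 0.0717]
orientation: [180.0, -0.0, -174.2]
force: [0.1, 0.3, 0.0]
opening: 0.0874
clock: 4.37
tool_pos: [0.4764, -0.3286, 0.0722]
orientation: [-180.0, 0.0, -174.3]
force: [0.1, -0.2, -0.4]
opening: 0.0399
```

```bash
python3 -m creep '[[0,0,0,0,0,0,0],[0,0,0,0,0,0,0],[0,0,0,0,0,0,0],[0,0,0,0,0,0,0],[0,0,0,0,0,0,0],[0,0,0,0,0,0,0]]';python3 -m creep '[[0,0,0,0,0,0,0],[0,0,0,0,0,-0.01,0],[0,0,0,0,0,-0.02,0],[0,0,0,0,0,-0.04,0],[0,0,0,0,0,-0.06,0],[0,0,0,0,0,-0.08,0],[0,0,0,0,0,-0.08,0]]'
python3 - <<'E'
from h import *
cv2.imwrite("pics/w2.png",ctrl.snapshot("wrist"));cv2.imwrite("pics/s2.png",cv2.resize(ctrl.snapshot("side")[180:360,280:480],None,fx=3,fy=3))
E
```

```text
clock: 4.87
tool_pos: [0.4764, -0.3286, 0.0721]
orientation: [-180.0, -0.0, -174.3]
force: [0.4, 0.4, -0.7]
opening: 0.0195
clock: 5.45
tool_pos: [0.4786, -0.3295, 0.1575]
orientation: [-179.8, 0.4, -174.2]
force: [0.4, -0.1, 0.0]
opening: 0.0199
```

View pics/w2.png

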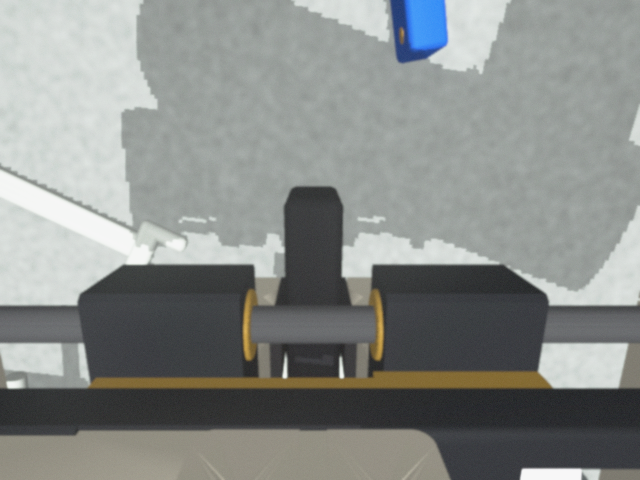

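View pics/s2.png

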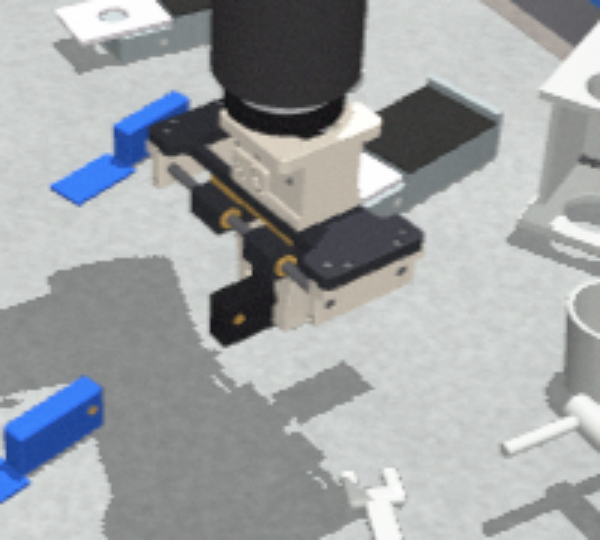

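```bash
python3 - <<'E'
from h import *
rel((.4842,-.1988,.1575),(180,0,-167));rel((.4842,-.1988,.085),(180,0,-167))
E
```

```text
turn [-0.001  0.003 -0.127] shift [-0.0201  0.1285 -0.0036]
turn [-0.001  0.003 -0.127] shift [-0.0199  0.1286  0.0689]
```

```bash
python3 -m creep '[[0,0,-0.012,-0.002,0.012,0,0],[0,0,-0.025,-0.004,0.025,0,0],[0,0,-0.05,-0.008,0.05,0,0],[0,0,-0.075,-0.012,0.075,0,0],[0,0,-0.1,-0.016,0.1,0,0],[0,0,-0.12,-0.018,0.117,0.01,0],[0,0,-0.127,-0.019,0.126,0.03,0],[0,0,-0.127,-0.02,0.1285,0.045,0],[0,0,-0.127,-0.02,0.1285,0.058,0],[0,0,-0.127,-0.02,0.1285,0.066,0],[0,0,-0.127,-0.02,0.1285,0.066,0],[0,0,-0.127,-0.02,0.1285,0.066,0]]'
python3 - <<'E'
from h import *
cv2.imwrite("pics/t3.png",cv2.resize(ctrl.snapshot("top")[120:280,260:440],None,fx=4,fy=4,interpolation=cv2.INTER_CUBIC)[:600]);cv2.imwrite("pics/s3.png",cv2.resize(ctrl.snapshot("side")[150:350,280:480],None,fx=3,fy=3,interpolation=cv2.INTER_CUBIC))
rel((.4842,-.1988,.085),(180,0,-167))
E
```

```text
clock: 6.55
tool_pos: [0.4832, -0.1984, 0.0858]
orientation: [180.0, -0.1, -167.0]
force: [0.2, 0.1, -1.4]
opening: 0.0201
turn [-0.     0.001  0.   ] shift [-0.0003 -0.0001  0.0017]
```

View pics/t3.png

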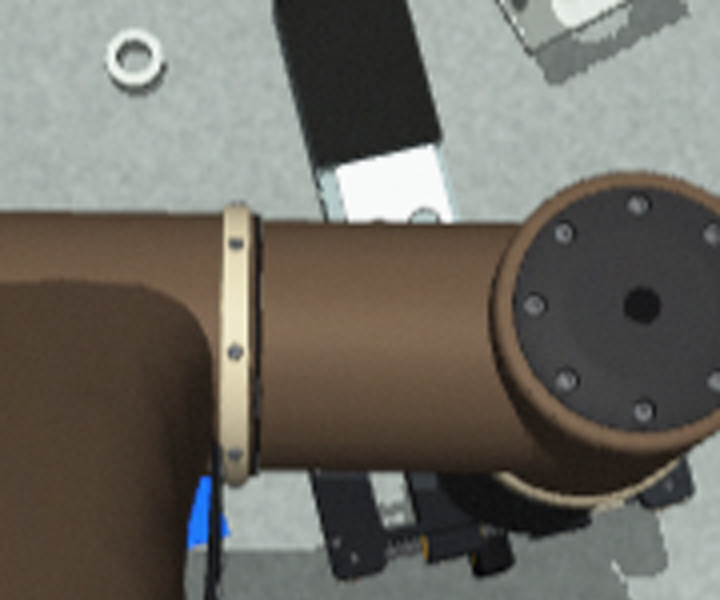

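View pics/s3.png

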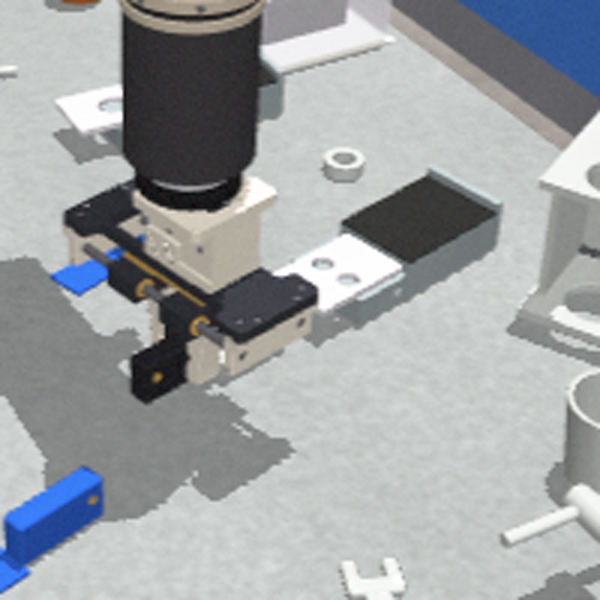

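```bash
python3 -m creep '[[0,0,0,-0.005,0,0,0],[0,0,0,-0.012,0,0,0],[0,0,0,-0.02,0,0,0],[0,0,0,-0.028,0,0,0],[0,0,0,-0.036,0,0,0],[0,0,0,-0.043,0,0,0],[0,0,0,-0.048,0,0,0],[0,0,0,-0.05,0,0,0],[0,0,0,-0.05,0,0,0],[0,0,0,-0.05,0,0,0]]'
python3 - <<'E'
from h import *
print(ctrl.get_obs()["tool_pos"])
s=ctrl.snapshot("side"); cv2.imwrite("pics/s4.png",cv2.resize(s[190:310,310:460],None,fx=5,fy=5,interpolation=cv2.INTER_CUBIC))
o=ctrl.get_obs();R=Ro.from_euler('xyz',o["orientation"],degrees=True)
# lifter pts in tool frame: x_l -> -x tool, z_l-> -z
L=lambda x,y,z:o["tool_pos"]+R.apply([-(x-.0015),y,.072-z])
print((px("side",[L(-.045,-.01,0),L(-.045,.01,0),L(-.045,-.01,.036),L(-.045,.01,.036),L(.095,.017,.003),L(.095,-.017,.003)])-[310,190])*5)
E
```

```text
clock: 7.48
tool_pos: [0.532, -0.1875, 0.0859]
orientation: [180.0, -0.0, -167.0]
force: [-0.9, -0.6, -2.0]
opening: 0.0196
[ 0.53200186 -0.18747209  0.08594226]
[[173.09286607 427.57052239]
 [143.43870716 406.12489742]
 [174.6151391  364.71041386]
 [144.47398386 343.52855391]
 [352.17103444 273.72352333]
 [403.41969481 306.39549943]]
```

View pics/s4.png

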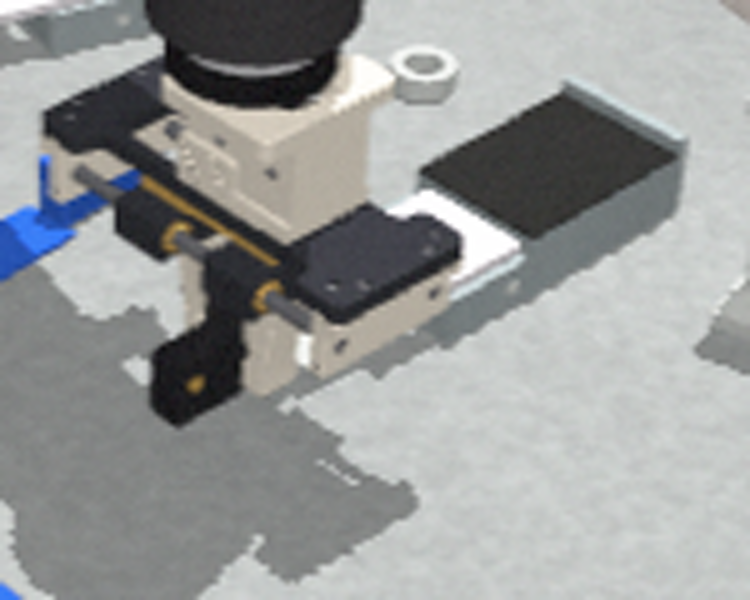

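```bash
python3 -m creep '[[0,0,0,0,0,-0.005,0],[0,0,0,0,0,-0.009,0],[0,0,0,0,0,-0.0145,0],[0,0,0,-0.001,0,-0.02,0],[0,0,0,-0.002,0,-0.025,0],[0,0,0,-0.004,0,-0.0305,0],[0,0,0,-0.006,0,-0.0355,0],[0,0,0,-0.0085,0,-0.0405,0],[0,0,0,-0.0115,0,-0.045,0],[0,0,0,-0.0145,0,-0.0495,0],[0,0,0,-0.0145,0,-0.0495,0]]'
python3 - <<'E'
from h import *
s=ctrl.snapshot("side"); cv2.imwrite("pics/s5.png",cv2.resize(s[190:310,310:460],None,fx=5,fy=5,interpolation=cv2.INTER_CUBIC))
t=ctrl.snapshot("top");cv2.imwrite("pics/t5.png",cv2.resize(t[90:220,300:420],None,fx=4,fy=4,interpolation=cv2.INTER_CUBIC))
E
```

```text
clock: 8.45
tool_pos: [0.5477, -0.1842, 0.1368]
orientation: [-180.0, 0.1, -167.0]
force: [-0.1, -0.3, -1.6]
opening: 0.02
```

View pics/s5.png

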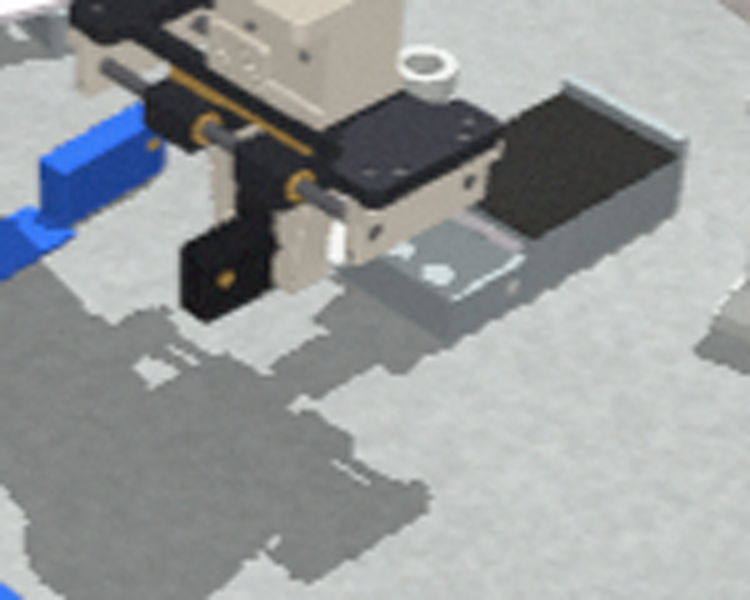

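View pics/t5.png

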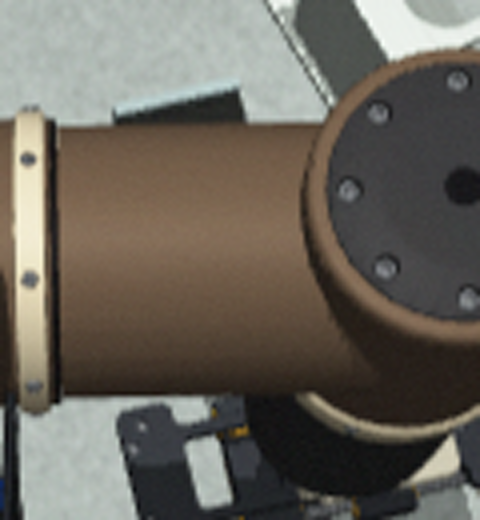

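```bash
python3 -m creep '[[0,0,0,-0.002,0,-0.002,0],[0,0,0,-0.004,0,-0.004,0],[0,0,0,-0.008,0,-0.008,0],[0,0,0,-0.0125,0,-0.011,0],[0,0,0,-0.017,0,-0.014,0],[0,0,0,-0.022,0,-0.0165,0],[0,0,0,-0.027,0,-0.0185,0],[0,0,0,-0.032,0,-0.0205,0],[0,0,0,-0.037,0,-0.0215,0],[0,0,0,-0.042,0,-0.022,0],[0,0,0,-0.042,0,-0.022,0]]'
python3 - <<'E'
from h import *
s=ctrl.snapshot("side"); cv2.imwrite("pics/s6.png",cv2.resize(s[160:310,310:480],None,fx=4,fy=4,interpolation=cv2.INTER_CUBIC))
E
```

```text
clock: 9.47
tool_pos: [0.5885, -0.1746, 0.1577]
orientation: [-180.0, 0.0, -167.0]
force: [0.3, -0.2, -1.2]
opening: 0.0199
```

View pics/s6.png

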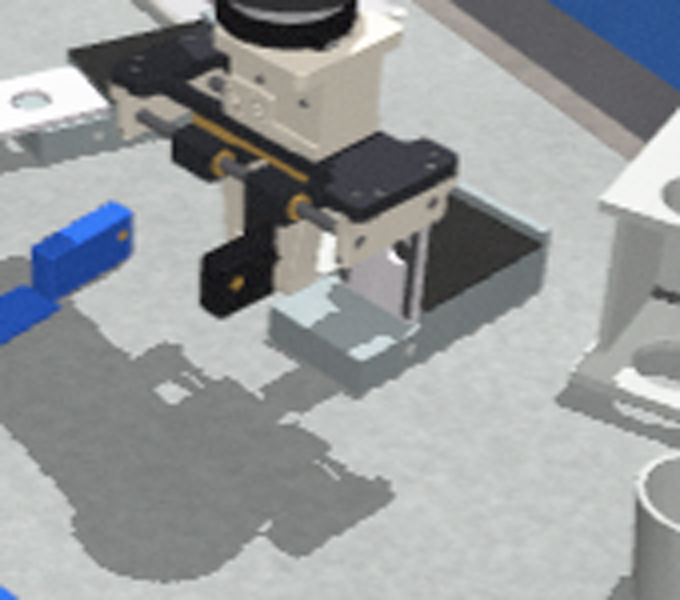

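The plate now stands nearly upright against the step at s6 (385,285), with the blade behind it. I'll keep pushing slowly.

```bash
python3 -m creep '[[0,0,0,-0.003,0,0,0],[0,0,0,-0.006,0,0,0],[0,0,0,-0.009,0,0,0],[0,0,0,-0.012,0,0,0],[0,0,0,-0.015,0,0,0],[0,0,0,-0.018,0,0,0],[0,0,0,-0.021,0,0,0],[0,0,0,-0.024,0,0,0],[0,0,0,-0.024,0,0,0],[0,0,0,-0.024,0,0,0],[0,0,0,-0.024,0,0,0]]'
python3 - <<'E'
from h import *
s=ctrl.snapshot("side"); cv2.imwrite("pics/s7.png",cv2.resize(s[160:310,310:480],None,fx=4,fy=4,interpolation=cv2.INTER_CUBIC))
E
```

```text
clock: 10.43
tool_pos: [0.6106, -0.1694, 0.1576]
orientation: [180.0, -0.0, -167.0]
force: [0.3, 0.3, -0.4]
opening: 0.0198
```

View pics/s7.png

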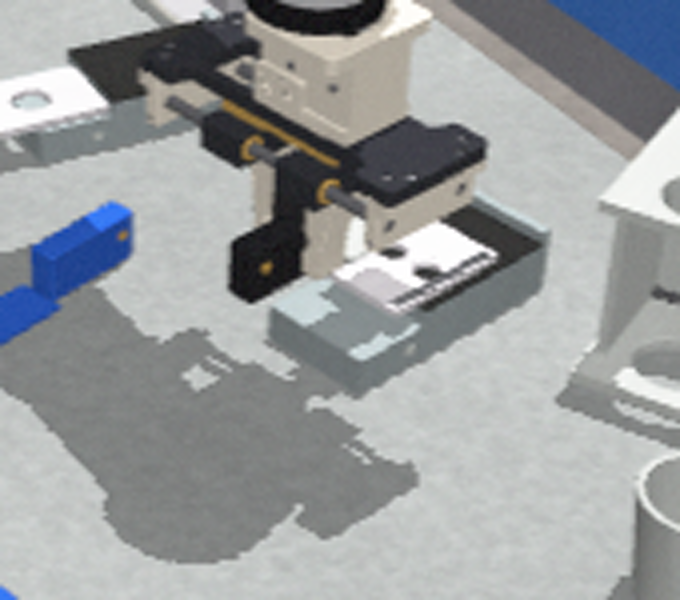

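The plate has fallen flat, underside up with its primer bands showing (s7 (430,260)). Now I'll back away and return the lifter to its original spot.

```bash
python3 -m creep '[[0,0,0,0.01,0,-0.003,0],[0,0,0,0.025,0,-0.005,0],[0,0,0,0.045,0,-0.005,0],[0,0,0,0.065,0,-0.005,0],[0,0,0,0.085,0,-0.005,0],[0,0,0,0.105,0,-0.005,0],[0,0,0,0.12,0,-0.005,0],[0,0,0,0.13,0,-0.005,0],[0,0,0,0.13,0,-0.005,0],[0,0,0,0.13,0,-0.005,0]]'
python3 - <<'E'
from h import *
rel((.4764,-.3286,.13),(180,0,-174.3)); rel((.4764,-.3286,.072),(180,0,-174.3))
E
```

```text
clock: 11.32
tool_pos: [0.484, -0.1988, 0.1633]
orientation: [-180.0, 0.1, -167.0]
force: [-0.0, -0.5, -1.3]
opening: 0.0198
turn [-0.     0.001  0.127] shift [ 0.0366 -0.1247  0.0333]
turn [-0.     0.001  0.127] shift [ 0.0367 -0.1247  0.0913]
```

```bash
python3 -m creep '[[0,0,0.01,0.003,-0.01,0,0],[0,0,0.03,0.009,-0.03,0.005,0],[0,0,0.05,0.015,-0.05,0.01,0],[0,0,0.07,0.021,-0.07,0.02,0],[0,0,0.09,0.027,-0.09,0.025,0],[0,0,0.11,0.032,-0.108,0.03,0],[0,0,0.12,0.036,-0.12,0.033,0],[0,0,0.127,0.0365,-0.1245,0.033,0],[0,0,0.127,0.0365,-0.1245,0.033,0],[0,0,0.127,0.0365,-0.1245,0.033,0]]'
python3 - <<'E'
from h import *
cv2.imwrite("pics/s8.png",cv2.resize(ctrl.snapshot("side")[180:360,280:480],None,fx=3,fy=3))
t=ctrl.snapshot("top");cv2.imwrite("pics/t8.png",cv2.resize(t[90:240,200:400],None,fx=4,fy=4,interpolation=cv2.INTER_CUBIC))
rel((.4764,-.3286,.072),(180,0,-174.3))
E
```

```text
clock: 12.15
tool_pos: [0.4767, -0.3281, 0.1296]
orientation: [180.0, -0.0, -174.3]
force: [-0.7, -0.9, -1.6]
opening: 0.0198
turn [-0.     0.     0.001] shift [ 0.0005 -0.001   0.058 ]
```

View pics/s8.png

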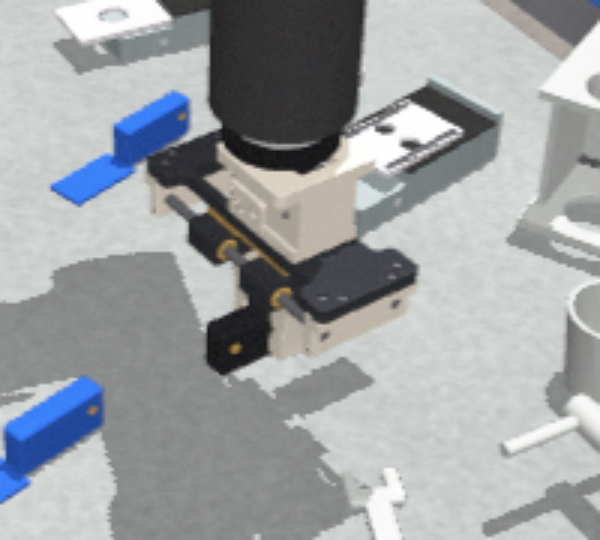

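View pics/t8.png

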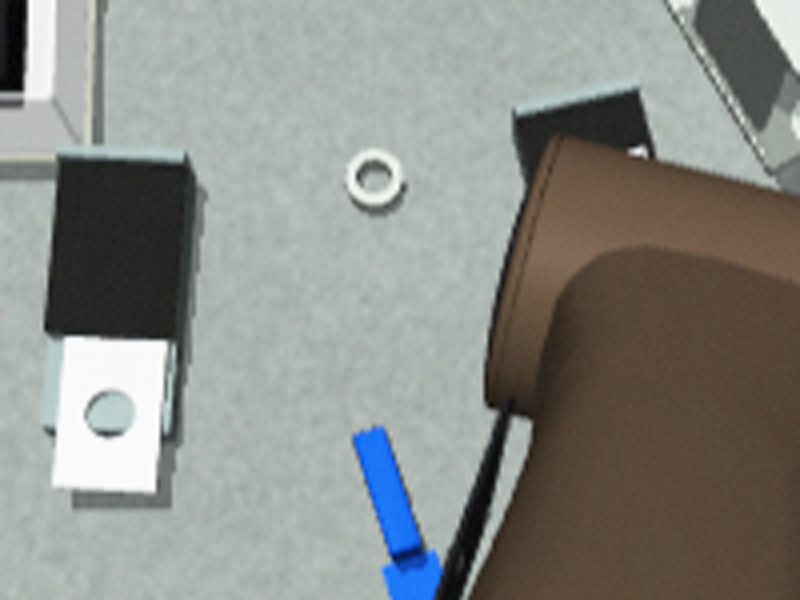

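Plate_b is where it was, and the two-hole plate lies flat on the bed. Lowering.

```bash
python3 -m creep '[[0,0,0,0,0,0.015,0],[0,0,0,0,0,0.03,0],[0,0,0,0,0,0.042,0],[0,0,0,0,0,0.05,0],[0,0,0,0,0,0.054,0],[0,0,0,0,0,0.056,0],[0,0,0,0,0,0.057,0],[0,0,0,0,0,0.057,0],[0,0,0,0,0,0.057,0]]'
```

```text
clock: 13.0
tool_pos: [0.4768, -0.3282, 0.0733]
orientation: [-180.0, 0.0, -174.3]
force: [1.6, 0.3, -0.6]
opening: 0.0197
```

```bash
python3 -m creep '[[0,0,0,0,0,0.001,0],[0,0,0,0,0,0.001,0],[0,0,0,0,0,0.001,0.4],[0,0,0,0,0,0.001,0.7],[0,0,0,0,0,0.001,1],[0,0,0,0,0,0.001,1],[0,0,0,0,0,0.001,1],[0,0,0,0,0,0.001,1],[0,0,0,0,0,0.001,1],[0,0,0,0,0,0.001,1],[0,0,0,0,0,0.001,1],[0,0,0,0,0,0.001,1]]'
python3 -m creep '[[0,0,0,0,0,0,1],[0,0,0,0,0,0,1],[0,0,0,0,0,0,1],[0,0,0,0,0,-0.02,1],[0,0,0,0,0,-0.05,1],[0,0,0,0,0,-0.08,1],[0,0,0,0,0,-0.11,1],[0,0,0,0.03,0,-0.14,1],[0,0,0,0.06,0,-0.16,1],[0,0,0,0.08,0,-0.17,1],[0,0,0,0.08,0,-0.17,1]]'
python3 - <<'E'
from h import *
rel((.45,.3,.24),(180,0,-68))
cv2.imwrite("pics/s9.png",cv2.resize(ctrl.snapshot("side")[180:360,300:500],None,fx=3,fy=3))
E
```

```text
clock: 14.0
tool_pos: [0.4765, -0.3282, 0.0717]
orientation: [-180.0, -0.0, -174.3]
force: [-0.0, 0.5, -0.5]
opening: 0.0808
clock: 14.92
tool_pos: [0.3945, -0.3365, 0.2448]
orientation: [-179.9, 0.2, -174.3]
force: [0.1, 0.3, 0.1]
opening: 0.0876
turn [-5.000e-03  1.000e-03 -1.856e+00] shift [-0.1179  0.6279  0.0041]
```

View pics/s9.png

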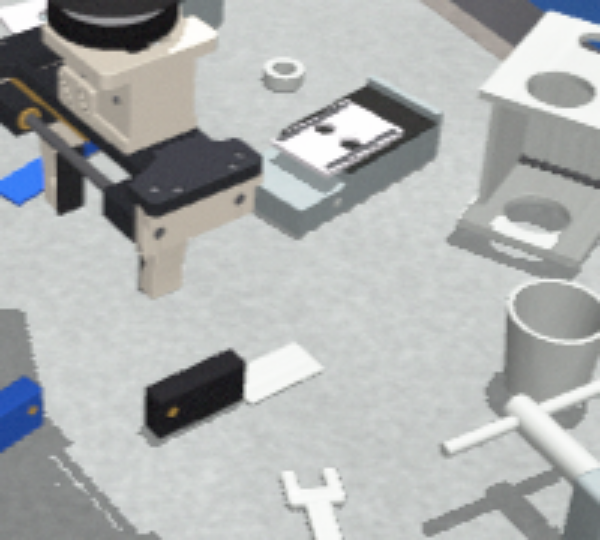

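```bash
python3 - <<'E'
from h import *
P=np.array([w("side",(a+.5)/3-.5+300,(b+.5)/3-.5+180,.043) for a,b in [(333,175),(275,139),(348,98),(404,132)]])
print(P, np.linalg.norm(np.roll(P,-1,0)-P,axis=1))
u=np.array([np.cos(np.radians(13)),np.sin(np.radians(13))]);d=P.mean(0)[:2]-[.6865,-.150]
print("stand x",d@u,"y",d@[-u[1],u[0]]); print(ctrl.get_obs()["qvel"])
E
```

```text
[[ 0.67630502 -0.18941033  0.043     ]
 [ 0.66308826 -0.12656529  0.043     ]
 [ 0.74954517 -0.10437214  0.043     ]
 [ 0.76088397 -0.16682551  0.043     ]] [0.0642198  0.08925992 0.06347434 0.08754241]
stand x 0.026011711722451182 y -0.002714243595604457
[ 0.87991459  3.0426604   0.61452729 -0.21817591  1.21274184 -0.64214131]
```

```bash
python3 -m creep '[[0,0,0,0,0,0,1],[0,0,0,0,0,0,1],[0,0,0,0,0,0,1],[0,0,0,0,0,0,1]]'; python3 - <<'E'
from plant import ctrl
print(ctrl.close_job())
E
```

```text
clock: 15.3
tool_pos: [0.3973, -0.336, 0.2408]
orientation: [180.0, -0.1, -174.3]
force: [0.7, -0.4, -0.3]
opening: 0.0874
the job is handed in; nothing more can be done
None
```

The two-hole plate is turned over and lies upside down on its own stand's raised bed. The job was handed in at 15.3 s; no verdict came back.

I gripped the black lifter by its handle and slid the blade under the plate's overhang. I then raised the blade tip in an arc until the plate tipped over the step. Only the blade went near the plate.

What my last checks showed:
- **Two-hole plate:** the side image shows it flat on the bed with the primer bands up. I measured its centre about 26 mm past the step and 3 mm off the centre line.
- **Lifter:** laid back in its original spot, and it looks flat on the bench in the side image.
- **One-hole plate:** it looked unmoved in the top image just before I put the lifter down. I compared by eye rather than measuring it.
- **Robot:** the gripper is open, clear of everything, and was reading under 1 N of force.

One disagreement: before the lift, the handle's corners in the side image were off my prediction by about 1–2 pixels (roughly 2–3 mm). I treated this as within calibration error. No check failed.

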